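Cull the damaged forks from the fondue set

TASK

Two of the five red-handled fondue forks in the rack are damaged: one has its prongs snapped off and is short, one has a bent shaft. Take those two out and lay them on the round blue mat in front of the rack, handles side by side and flat on the mat, without dropping them. Leave the three good forks in the rack and the other things where they stand.

Things in the scene. Friction and masses are not known exactly. Their poses are not given: they have to be found in the camera images.
- fork_short: Snapped fondue fork, 40-85 g: square red handle 100 x 16 x 16 mm like the others, but its 7 mm steel shaft ends as a stub 70 mm from the origin, no prongs. Origin: centre of the handle; x along the shaft toward the prongs (up the slope while racked), y across the handle, z square to the rack's slope. Balances near the origin. Lies loose; lifts off along its z.
- fork_bent: Bent fondue fork, 40-85 g: square red handle 100 x 16 x 16 mm, 7 mm shaft bent 55 degrees to its +y side 68 mm from the origin, tips near x 102, y 46 mm. Origin: centre of the handle; x along the shaft toward the prongs (up the slope while racked), y across the handle, z square to the rack's slope. Balances near the origin. Lies loose; lifts off along its z.
- fork_a: Sound fork, to stay in the rack: square red handle 100 x 16 x 16 mm, straight 7 mm steel shaft ending in two prongs 128 mm from the origin. Origin: centre of the handle; x along the shaft toward the prongs (up the slope while racked), y across the handle, z square to the rack's slope.
- fork_b: Sound fork, to stay in the rack: square red handle 100 x 16 x 16 mm, straight 7 mm steel shaft ending in two prongs 128 mm from the origin. Origin: centre of the handle; x along the shaft toward the prongs (up the slope while racked), y across the handle, z square to the rack's slope.
- fork_c: Sound fork, to stay in the rack: square red handle 100 x 16 x 16 mm, straight 7 mm steel shaft ending in two prongs 128 mm from the origin. Origin: centre of the handle; x along the shaft toward the prongs (up the slope while racked), y across the handle, z square to the rack's slope.
- rack: Fixed light-wood fork rack, 335 mm wide (y), foot 170 mm deep (x, away from the robot). Origin: centre of its underside. Five forks in changing order, 68 mm apart, lie on two notched rails sloping up 28 degrees away from the robot, low handle end against a lip. Of each handle's length from its low end, 20 to 75 mm is free to grip across y; 8 mm notch cheeks beside the rest.
- towel_rail (a point): Middle of the fixed steel towel rail: a 12 mm bar, 310 mm long along the rack's y, about 220 mm right above the handle centres, on two posts at the rack's back. A hand pointing straight down at the handles strikes it; one tilted about 28 degrees, square to the slope and coming from the robot's side, passes in front of it.
- mat_top (a point): Centre of the upper face of the round blue woven mat, 197 mm across, 9 mm thick, fixed on the dark wooden hob cover (its top 68 mm above the worktop) in front of the rack. A handle lying flat has its centre 8 mm above this point. z up.
- timer: Bystander: egg timer, cream and teal, 61 mm across, 55 mm high, loose on the hob cover left of the mat; origin at the centre of its underside.
- pot: Bystander: small white pot, 68 mm across, 46 mm high, loose on the hob cover right of the mat; origin at the centre of its underside.
- tin: Bystander: food tin, 86 mm across, 40 mm high, loose on the worktop left of the hob cover; origin at the centre of its underside.

How it is judged:
By the outcome, as a careful person would: the job done as asked, in the order asked, and still so for the second after the job is handed in, with the robot touching nothing.
It also fails if it takes over 61 s, if anything falls off the work surface, if the arm or the gripper's body presses on something with over 40 N, if the wrist force passes 120 N, or if a joint passes its speed limit or range.

ROBOT

A 6-joint arm with a two-finger parallel gripper is mounted at the origin on a cart in front of the work surface, level with it; the furniture and walls round the work are solid. World frame = base frame: x ahead of the robot, y to its left, z up, the work surface at z = 0. Lengths are in m, angles in degrees, forces in N, time in s.
With the tool pointing down it reaches from about 0.375 to 0.9 m from the base axis. Payload 3.1 kg.
Tool frame: the origin (TCP) lies midway between the tips of the shut fingers; the grasp point (between the pads) lies 19 mm behind it; z points along the fingers, y is the line along which they close (so a half turn about z gives the same grasp; the last joint's range is limited). The gripper opens to 87 mm and grips with 3 to 60 N. Pads are 19 mm wide; open, the fingers measure 117 mm over their backs; the gripper's body (75 mm by 190 mm) begins 51 mm behind the grasp point.
Start: joints at [56.637, 30.224, 82.088, -0, 67.689, -10.227], TCP at [0.246, 0.575, 0.223] pointing down, gripper open.
Joint ranges: [-176.69, 176.69], [-43.24, 126.21], [12.49, 139.97], [-82, 262], [0, 151.66], [-163.58, 163.58]. Speed limits (degrees/s): [159.86, 159.86, 180, 180, 180, 180].

INTERFACE

Orientations are given as a 3x3 rotation matrix whose columns are the frame's x, y, z axes.
In Python, from rig import read_state, optics, bot gives the robot as it stands. The module is installed in compiled form; this text tells all that it offers.
- The arm moves only by the tool send_rows, never from a script. Its argument "commands" is a list of rows, each a list of 7 numbers: the turn, a rotation vector about the tool's x, y, z in units of 5 degrees (1.0 is 5 degrees), then the shift along the tool's x, y, z in units of 30 mm (1.0 is 30 mm), then the opening, from 0 (shut) to 1 (fully open). In form: [[rx, ry, rz, tx, ty, tz, gripper], ...]. A call has 1 to 20 rows; each row is the pose to reach, as a shift and turn from the pose commanded when the call began, along the tool's axes at that moment; what a row does not reach only later rows make up. A row lasts 1/12 s, in which the tool goes at most 41.7 mm and 7.16 degrees, less where a joint would pass 70% of its speed; a pose out of reach is approached as far as the arm can. A call with a gripper value outside its range is refused whole. The fingers move at their own pace and stop on an object; the grip force is fixed at half the most. Time passes only in rows, so rows that repeat a pose let the fingers close. It gives the time, the measured TCP pose, the force, the opening and the grip force at its end, in the units of the state.
- read_state(): the state, without advancing time (a new reading comes with each control period).
- optics.capture(name): name is "scene" or "top" or "wrist"; returns a dict with "image" (420x560x3 uint8, blue, green, red), "intrinsics" (3x3 intrinsics, pixels), "extrinsics" (4x4, takes a point from world to camera coordinates); the wrist camera has in their place "T_tool_cam" (4x4, takes a point from camera to tool coordinates, whose origin is the TCP and whose axes are the flange's). Camera axes: x right, y down, z forward; pixel columns grow to the right and rows downward; lengths in m; the calibration is good to about 2 mm. The wrist camera is an equidistant fisheye: a pixel r from the principal point sees the ray r / f radians off the axis. A picture is of the moment at which its call begins: read the wrist's pose just before it. There is no depth.
- bot.hand_in(): hands the job in; it is judged then, once.
The state is a dict: "time_s": time; "joint_positions": joint angles; "qvel": joint speeds; "tau": joint torques, N m; "position": TCP position; "tcp_rot": TCP orientation; "force": force on the tool from outside, world axes, zero at the start; "moment": the same for the moment, N m; "opening": opening from 0.0 (shut) to 1.0 (fully open); "grasp_force": force on a finger pad.
Only numpy, scipy, OpenCV 4.12 (cv2) and the standard library are available. Lean on these libraries where they do the work, as an engineer would, in place of code of your own. Each camera call takes 0.05 s, during which the arm holds its last target. There are 200 camera calls.

## Working session

There is one attempt and no reset: what is moved stays moved. The work goes in short steps, Python scripts to look and compute and a tool call to move; the robot and the scene stay as the last step left them, time stands still between calls to the robot, and variables do not carry over. Pictures are saved under pics/ and viewed, at most 13 in all, crops included, and the job is handed in when it is done.

Besides the shell and the picture viewer there is one more tool, called after "Call:" by a JSON object that holds its "fn" and its "kwargs". send_rows: Moves the arm, as the interface text tells. Its arguments: {"type":"object","properties":{"commands":{"type":"array","items":{"type":"array","items":{"type":"number"}}}},"required":["commands"]}

```bash
mkdir -p pics
python3 - <<'E'
from rig import read_state, optics
import cv2,numpy as np,pickle
s=read_state();print(s['time_s'],s['position'],np.round(s['tcp_rot'],3).tolist(),s['opening'])
for n in("scene","top"):
    d=optics.capture(n);cv2.imwrite(f"pics/{n}0.png",d["image"]);pickle.dump(d,open(n+".pkl","wb"))
    print(n,np.round(d["intrinsics"],1).tolist(),np.round(d["extrinsics"],3).tolist())
d=optics.capture("wrist");print(np.round(d["T_tool_cam"],3).tolist())
E
```

```text
0.0 [0.24516182 0.57414742 0.22160381] [[-0.92, 0.393, -0.001], [0.393, 0.92, -0.002], [0.0, -0.002, -1.0]] 1.0015309770591954
scene [[395.6, 0.0, 280.3], [0.0, 395.6, 202.0], [0.0, 0.0, 1.0]] [[0.539, -0.842, -0.018, -0.283], [-0.435, -0.26, -0.862, 0.422], [0.721, 0.473, -0.506, 0.853], [0.0, 0.0, 0.0, 1.0]]
top [[451.1, 0.0, 271.0], [0.0, 451.1, 209.3], [0.0, 0.0, 1.0]] [[-0.46, -0.888, -0.006, 0.265], [-0.732, 0.383, -0.564, 0.477], [0.503, -0.255, -0.826, 1.444], [0.0, 0.0, 0.0, 1.0]]
[[-0.001, -0.963, -0.269, 0.073], [1.0, -0.0, -0.001, -0.001], [0.001, -0.269, 0.963, -0.163], [0.0, 0.0, 0.0, 1.0]]
```

View pics/scene0.png

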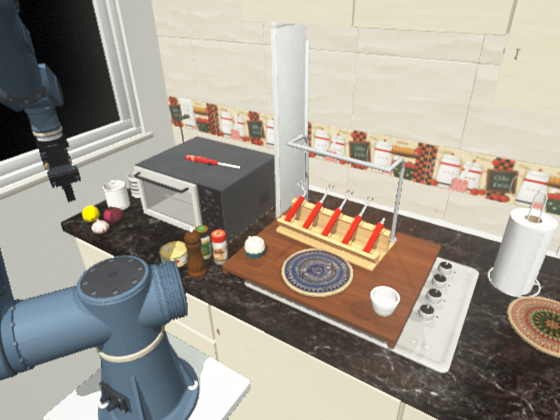

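View pics/top0.png

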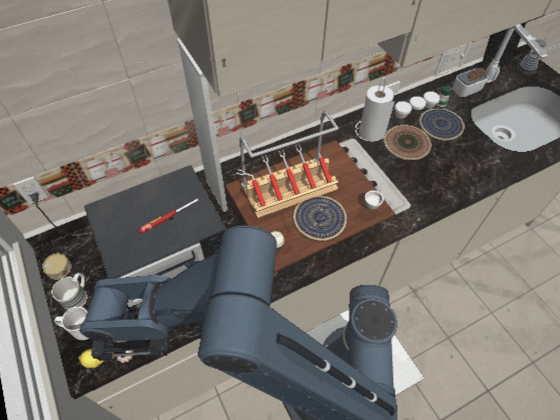

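Both views show the rack: scene at about (335,235) and top at (290,185). The mat is at (317,272) in scene and (320,218) in top. I'll enlarge both to tell the forks apart.

Run:
```python
import cv2
a=cv2.imread("pics/scene0.png");b=cv2.imread("pics/top0.png")
cv2.imwrite("pics/c1.png",cv2.resize(a[175:315,230:410],None,fx=4.2,fy=4.2,interpolation=cv2.INTER_CUBIC))
cv2.imwrite("pics/c2.png",cv2.resize(b[130:250,225:400],None,fx=4.5,fy=4.5,interpolation=cv2.INTER_CUBIC))
```

```text
(no output)
```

View pics/c1.png

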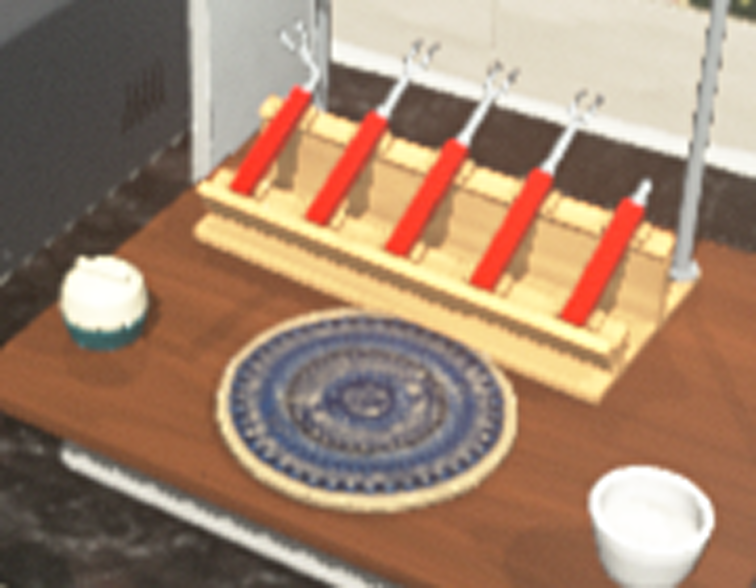

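View pics/c2.png

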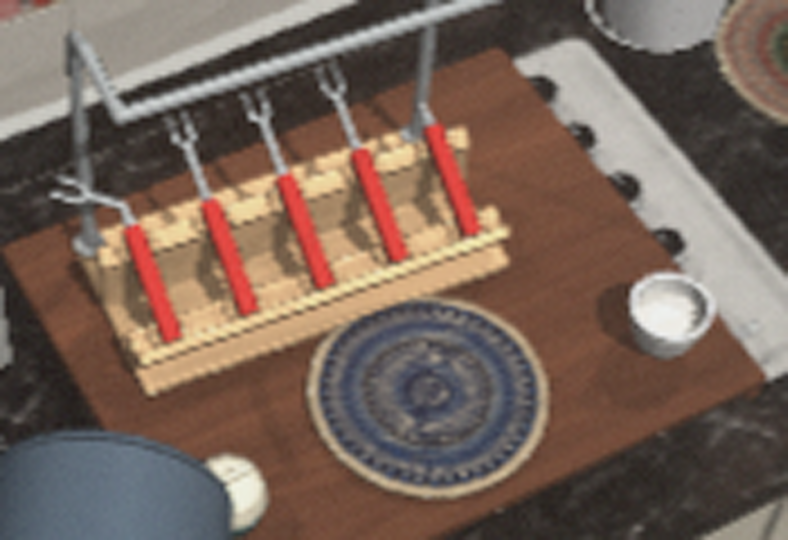

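Enlarged: the rightmost fork (crop 2 handle from (434,126) to (470,235)) ends in a short stub, so it is fork_short. The leftmost (from (134,228) to (172,338)) has its shaft bent left, so it is fork_bent. Next I triangulate.

```bash
cat > h.py <<'E'
import numpy as np,pickle,cv2
S=pickle.load(open("scene.pkl","rb"));T=pickle.load(open("top.pkl","rb"))
P=[d["intrinsics"]@d["extrinsics"][:3] for d in(S,T)]
def tri(a,b):
    a=(np.array(a,float)+.5)/4.2-.5+[230,175];b=(np.array(b,float)+.5)/4.5-.5+[225,130]
    X=cv2.triangulatePoints(P[0],P[1],a.reshape(2,1),b.reshape(2,1))[:,0];X=X[:3]/X[3]
    e=[]
    for p,u in zip(P,(a,b)):
        q=p@np.r_[X,1];e.append(q[:2]/q[2]-u)
    return X,np.round(np.array(e).ravel(),1)
E
python3 - <<'E'
from h import *
pts=dict(bu=((300,92),(134,228)),bl=((243,190),(172,338)),f2u=((376,117),(210,203)),f2l=((318,220),(246,312)),cu=((456,145),(290,177)),cl=((398,252),(323,285)),
f4u=((542,174),(362,151)),f4l=((483,287),(398,260)),su=((630,202),(434,126)),sl=((575,320),(470,235)),mat=((367,408),(428,398)),
timer=((105,345),(240,520)),rackR=((600,402),(508,262)),rackL=((195,235),(150,393)),pot=((650,510),(672,310)))
for k,v in pts.items():
    X,e=tri(*v);print(k,np.round(X*1000).astype(int),e)
E
```

```text
bu [677  15 164] [ 0.2 -0.2 -0.   0.2]
bl [599  21 115] [-0.4  0.4  0.  -0.4]
f2u [672 -52 164] [-0.  0.  0. -0.]
f2l [595 -45 113] [-0.5  0.5  0.  -0.4]
cu [ 663 -121  167] [ 0.1 -0.1 -0.   0.1]
cl [ 589 -114  114] [-0.3  0.3  0.  -0.3]
f4u [ 661 -188  166] [ 0.1 -0.1 -0.   0.1]
f4l [ 583 -182  113] [-0.3  0.3  0.  -0.3]
su [ 655 -254  168] [ 0.1 -0.1 -0.   0.1]
sl [ 578 -249  114] [-0.6  0.6  0.1 -0.5]
mat [ 476 -151   71] [-0.4  0.4  0.  -0.3]
timer [447  39  66] [ 0. -0.  0.  0.]
rackR [ 560 -280   74] [ 0.3 -0.3 -0.   0.2]
rackL [581  51  76] [ 0.1 -0.1 -0.   0.1]
pot [ 434 -353  116] [-0.5  0.5  0.  -0.3]
```

```bash
cat >> h.py <<'E'
from scipy.spatial.transform import Rotation as Ro
psi=-4.7
def Rt(tilt=28,yaw=psi):
    s,c=np.sin(np.radians(tilt)),np.cos(np.radians(tilt))
    return Ro.from_euler('z',yaw,degrees=True).as_matrix()@np.array([[-c,0,s],[0,1,0],[-s,0,-c]])
N=-Rt()[:,2]
def row(st,gp,R,from_grasp=True):
    R0=np.array(st['tcp_rot']);tcp=np.array(gp)+(0.019*R[:,2] if from_grasp else 0)
    rv=Ro.from_matrix(R0.T@R).as_rotvec(degrees=True)/5
    return np.round(np.r_[rv,R0.T@(tcp-st['position'])/.03],2).tolist()
short=np.array([.620,-.2515,.134]);bent=np.array([.642,.018,.132]);mat=np.array([.476,-.151,.077])
E
python3 - <<'E'
from h import *
from rig import read_state
s=read_state();R0=np.array(s['tcp_rot'])
print(row(s,[.27,.50,.42],R0,False));print(row(s,[.36,.2,.42],Rt(0),False));print(row(s,short+.12*N,Rt()),short+.12*N)
E
```

```text
[0.0, 0.0, 0.0, -1.73, -1.96, -6.6]
[-0.02, -0.01, -3.69, -8.42, -9.98, -6.59]
[-0.92, -5.56, -3.61, -20.8, -20.9, -0.02] [ 0.56385285 -0.24688386  0.23995371]
```

Call:
{"fn": "send_rows", "kwargs": {"commands": [[0,0,0,-1.7,-2,-6.6,1],[0,0,0,-1.7,-2,-6.6,1],[0,0,0,-1.7,-2,-6.6,1],[0,0,0,-1.7,-2,-6.6,1],[0,0,0,-1.7,-2,-6.6,1],[0,0,0,-1.7,-2,-6.6,0.6],[0,0,-3.7,-8.4,-10,-6.6,0.6],[0,0,-3.7,-8.4,-10,-6.6,0.6],[0,0,-3.7,-8.4,-10,-6.6,0.6],[0,0,-3.7,-8.4,-10,-6.6,0.6],[0,0,-3.7,-8.4,-10,-6.6,0.6],[0,0,-3.7,-8.4,-10,-6.6,0.6],[0,0,-3.7,-8.4,-10,-6.6,0.6],[0,0,-3.7,-8.4,-10,-6.6,0.6],[0,0,-3.7,-8.4,-10,-6.6,0.6]]}}

```text
time_s: 1.4
position: [0.3604, 0.196, 0.4203]
tcp_rot: [[-0.996, 0.087, 0.0], [0.087, 0.996, -0.002], [-0.001, -0.002, -1.0]]
force: [0.7, 0.8, 0.1]
opening: 0.603
grasp_force: 0.0
```

Run:
```python
from h import *
from rig import read_state
s=read_state();print(s['position'],s['joint_positions'])
print(row(s,short+.12*N,Rt()))
```

```text
[0.36043306 0.19598781 0.42029604] [ 12.9462373    1.04043823  92.24276676  -0.13983482  86.7205189
 -72.05074018]
[-0.04, -5.59, -0.05, -8.33, -14.1, 6.61]
```

Call:
{"fn": "send_rows", "kwargs": {"commands": [[0,-5.6,0,-8.3,-14.1,6.6,0.6],[0,-5.6,0,-8.3,-14.1,6.6,0.6],[0,-5.6,0,-8.3,-14.1,6.6,0.6],[0,-5.6,0,-8.3,-14.1,6.6,0.6],[0,-5.6,0,-8.3,-14.1,6.6,0.6],[0,-5.6,0,-8.3,-14.1,6.6,0.6],[0,-5.6,0,-8.3,-14.1,6.6,0.6],[0,-5.6,0,-8.3,-14.1,6.6,0.6],[0,-5.6,0,-8.3,-14.1,6.6,0.6],[0,-5.6,0,-8.3,-14.1,6.6,0.6],[0,-5.6,0,-8.3,-14.1,6.6,0.6],[0,-5.6,0,-8.3,-14.1,6.6,0.6],[0,-5.6,0,-8.3,-14.1,6.6,0.6],[0,-5.6,0,-8.3,-14.1,6.6,0.6],[0,-5.6,0,-8.3,-14.1,6.6,0.6],[0,-5.6,0,-8.3,-14.1,6.6,0.6],[0,-5.6,0,-8.3,-14.1,6.6,0.6]]}}

```text
time_s: 2.82
position: [0.5729, -0.24, 0.2226]
tcp_rot: [[-0.88, 0.079, 0.467], [0.071, 0.997, -0.036], [-0.469, 0.001, -0.883]]
force: [-0.5, 0.3, -0.1]
opening: 0.599
grasp_force: 0.0
```

```bash
cat >> h.py <<'E'
def wproj(d,st,X):
    TC=d["T_tool_cam"];R=np.array(st['tcp_rot'])
    t=(np.atleast_2d(X)-st['position'])@R
    c=(t-TC[:3,3])@TC[:3,:3]
    K=d["intrinsics"];r=np.linalg.norm(c[:,:2],axis=1);th=np.arctan2(r,c[:,2])
    return c[:,:2]/r[:,None]*th[:,None]*[K[0,0],K[1,1]]+[K[0,2],K[1,2]]
def box(o):
    R=Rt();F=np.c_[-R[:,0],R[:,1],N]  # fork axes
    return np.array([o+F@[a,b,8e-3] for a,b in((-.05,-.008),(-.05,.008),(.05,.008),(.05,-.008))])
E
python3 - <<'E'
from h import *
from rig import read_state,optics
s=read_state();d=optics.capture("wrist");print(s['position'],np.round(d["intrinsics"],1).tolist())
pickle.dump((s,d),open("w1.pkl","wb"))
im=d["image"].copy();im=cv2.resize(im,None,fx=1.4,fy=1.4,interpolation=cv2.INTER_CUBIC)
for o in(short,short+[.0055,.068,0]):
    q=wproj(d,s,box(o));print(np.round(q*1.4).tolist())
    cv2.polylines(im,[np.round(q*1.4).astype(int)],True,(0,255,0),1)
cv2.imwrite("pics/w1.png",im)
E
```

```text
[ 0.57292222 -0.23996351  0.22264612] [[325.2, 0.0, 280.9], [0.0, 325.2, 211.9], [0.0, 0.0, 1.0]]
[[367.0, 215.0], [395.0, 215.0], [395.0, 377.0], [369.0, 377.0]]
[[487.0, 216.0], [514.0, 217.0], [502.0, 376.0], [478.0, 377.0]]
```

View pics/w1.png

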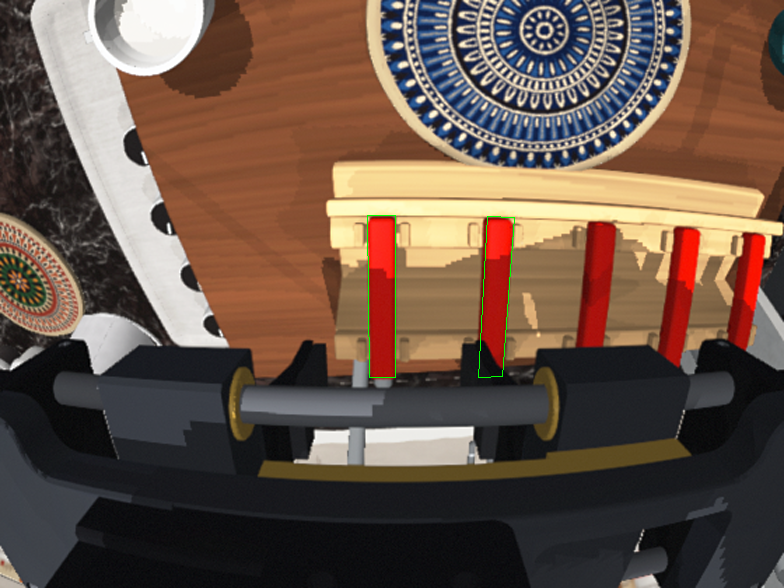

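The wrist view overlays the short fork's box (367–395, 215–377) and its neighbour closely. The mat centre shows at (545,30). Descending now.

Run:
```python
from h import *
from rig import read_state
from scipy.optimize import least_squares
s,d=pickle.load(open("w1.pkl","rb"))
f=least_squares(lambda p:(wproj(d,s,[[p[0],p[1],.077]])[0]-np.array([545,30])/1.4),[.476,-.151]);print("mat",f.x)
s=read_state();print(row(s,short+.002*N,Rt()),row(s,short+.1*N,Rt()))
```

```text
mat [ 0.47850372 -0.14886981]
[0.02, 0.0, 0.03, -0.01, -0.26, 3.93] [0.02, 0.0, 0.03, -0.01, -0.25, 0.67]
```

Call:
{"fn": "send_rows", "kwargs": {"commands": [[0,0,0,0,-0.26,0,0.6],[0,0,0,0,-0.26,0.8,0.6],[0,0,0,0,-0.26,1.6,0.6],[0,0,0,0,-0.26,2.4,0.6],[0,0,0,0,-0.26,3.0,0.6],[0,0,0,0,-0.26,3.5,0.6],[0,0,0,0,-0.26,3.93,0.6],[0,0,0,0,-0.26,3.93,0.6],[0,0,0,0,-0.26,3.93,0],[0,0,0,0,-0.26,3.93,0],[0,0,0,0,-0.26,3.93,0],[0,0,0,0,-0.26,3.93,0],[0,0,0,0,-0.26,3.93,0],[0,0,0,0,-0.26,3.93,0],[0,0,0,0,-0.26,3.93,0],[0,0,0,0,-0.26,3.93,0]]}}

```text
time_s: 4.2
position: [0.6278, -0.2537, 0.1188]
tcp_rot: [[-0.88, 0.08, 0.468], [0.071, 0.997, -0.037], [-0.469, 0.001, -0.883]]
force: [-2.2, 2.2, 4.4]
opening: 0.178
grasp_force: 30.0
```

Call:
{"fn": "send_rows", "kwargs": {"commands": [[0,0,0,0,0,-0.3,0],[0,0,0,0,0,-0.8,0],[0,0,0,0,0,-1.5,0],[0,0,0,0,0,-2.2,0],[0,0,0,0,0,-3.0,0],[0,0,0,0,0,-3.6,0],[0,0,0,0,0,-4.0,0],[0,0,0,0,0,-4.0,0]]}}

```text
time_s: 4.87
position: [0.5716, -0.2504, 0.2271]
tcp_rot: [[-0.879, 0.082, 0.47], [0.071, 0.997, -0.041], [-0.472, -0.003, -0.881]]
force: [-0.0, -1.0, -1.5]
opening: 0.184
grasp_force: 30.0
```

```bash
cat >> h.py <<'E'
mat=np.array([.477,-.150,.077])
Fm=-Rt(0)[:,0];Ym=Rt(0)[:,1]
pS=mat-.018*Fm-.022*Ym;pB=mat-.018*Fm+.022*Ym
E
python3 - <<'E'
from h import *
from rig import read_state,optics
s=read_state();print(s['opening'],s['grasp_force'],s['position'],pS,pB)
for h in(.09,.03): print(row(s,pS+[0,0,.010+h],Rt(0)))
d=optics.capture("wrist");cv2.imwrite("pics/w2.png",d["image"])
E
```

```text
0.18402830484937285 29.999882765114307 [ 0.57161186 -0.25035167  0.22707324] [ 0.45725788 -0.17045113  0.077     ] [ 0.46086317 -0.12659908  0.077     ]
[-0.03, 5.64, 0.01, 4.62, 2.35, 0.13]
[-0.03, 5.64, 0.01, 5.57, 2.36, 1.89]
```

View pics/w2.png

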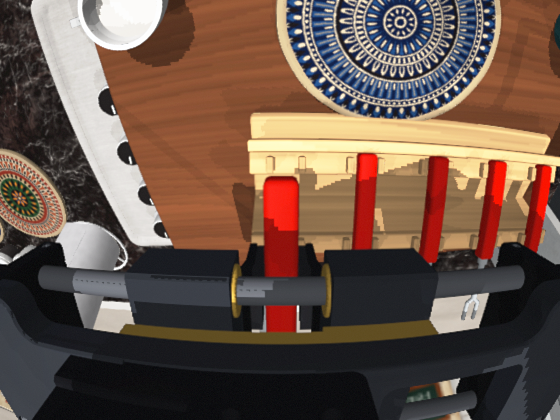

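The fork hangs straight in the grip (low end at (281,178)) and the rightmost slot is empty. Moving over the mat and levelling.

Call:
{"fn": "send_rows", "kwargs": {"commands": [[0,1,0,0.8,0.5,0,0],[0,2.2,0,1.8,1,0,0],[0,3.4,0,2.8,1.5,0.1,0],[0,4.6,0,3.8,2,0.1,0],[0,5.64,0,4.62,2.35,0.13,0],[0,5.64,0,4.62,2.35,0.13,0],[0,5.64,0,4.9,2.35,0.7,0],[0,5.64,0,5.3,2.35,1.4,0],[0,5.64,0,5.57,2.36,1.89,0],[0,5.64,0,5.57,2.36,1.89,0],[0,5.64,0,5.57,2.36,1.89,0]]}}

```text
time_s: 5.83
position: [0.4573, -0.1696, 0.0951]
tcp_rot: [[-0.997, 0.081, -0.003], [0.081, 0.997, 0.001], [0.004, 0.001, -1.0]]
force: [0.1, -0.0, -1.7]
opening: 0.183
grasp_force: 30.0
```

Run:
```python
from h import *
from rig import read_state
s=read_state();print(s['opening'],s['force'],s['moment'])
for h in(.006,.0,-.003): print(row(s,pS+[0,0,.010+h],Rt(0)))
```

```text
0.1827839336257768 [ 0.05989468 -0.03685712 -1.66238283] [ 0.03803985  0.00405689 -0.03017142]
[0.01, -0.04, 0.01, -0.0, -0.03, 0.7]
[0.01, -0.04, 0.01, -0.01, -0.03, 0.9]
[0.01, -0.04, 0.01, -0.01, -0.03, 1.0]
```

The tips reach 11 mm below the handle, so the handle cannot be laid flat with this grip. I'll return the fork to its slot and regrip near the fingertips.

Run:
```python
from h import *
from rig import read_state
s=read_state();R=Rt()
g=np.array([.6278,-.2537,.1188])-.001*R[:,0]
for a in(.12,.03): print(row(s,g+a*N,R,False))
print(row(s,mat+[-.02,-.02,.11],Rt(0),False))
```

```text
[0.01, -5.64, 0.01, -4.03, -2.33, -4.35]
[0.01, -5.64, 0.01, -5.45, -2.33, -1.71]
[0.01, -0.04, 0.01, 0.02, -0.01, -3.06]
```

Call:
{"fn": "send_rows", "kwargs": {"commands": [[0,0,0,0,0,-1.3,0],[0,0,0,0,0,-2.5,0],[0,-1,0,-0.7,-0.4,-3.4,0],[0,-2.2,0,-1.6,-0.9,-4,0],[0,-3.4,0,-2.5,-1.5,-4.3,0],[0,-4.6,0,-3.4,-2,-4.35,0],[0,-5.64,0,-4.03,-2.33,-4.35,0],[0,-5.64,0,-4.03,-2.33,-4.35,0],[0,-5.64,0,-4.5,-2.33,-3.5,0],[0,-5.64,0,-5,-2.33,-2.55,0],[0,-5.64,0,-5.45,-2.33,-1.71,0],[0,-5.64,0,-5.45,-2.33,-1.71,0],[0,-5.64,0,-5.45,-2.33,-1.71,0]]}}

```text
time_s: 6.92
position: [0.6142, -0.2511, 0.1458]
tcp_rot: [[-0.881, 0.079, 0.466], [0.071, 0.997, -0.035], [-0.467, 0.002, -0.884]]
force: [-0.7, -0.4, -0.2]
opening: 0.181
grasp_force: 30.0
```

Run:
```python
from h import *
from rig import read_state
s=read_state();R=Rt()
g=np.array([.6278,-.2537,.1188])-.001*R[:,0]
print(s['force']);
for a in(.012,.0,.009): print(row(s,g+a*N,R,False))
```

```text
[-0.67317287 -0.37655931 -0.16109059]
[0.03, -0.03, 0.02, -0.02, -0.05, 0.61]
[0.03, -0.03, 0.02, -0.02, -0.05, 1.01]
[0.03, -0.03, 0.02, -0.02, -0.05, 0.71]
```

Call:
{"fn": "send_rows", "kwargs": {"commands": [[0,0,0,0,0,0.3,0],[0,0,0,0,0,0.6,0],[0,0,0,0,0,0.8,0],[0,0,0,0,0,0.92,0],[0,0,0,0,0,0.96,0],[0,0,0,0,0,0.96,0]]}}

```text
time_s: 7.42
position: [0.628, -0.2532, 0.1211]
tcp_rot: [[-0.88, 0.081, 0.468], [0.071, 0.997, -0.038], [-0.469, 0.0, -0.883]]
force: [0.2, 0.1, -0.6]
opening: 0.18
grasp_force: 30.0
```

Call:
{"fn": "send_rows", "kwargs": {"commands": [[0,0,0,0,0,0.03,0],[0,0,0,0,0,0.06,0],[0,0,0,0,0,0.06,0]]}}

```text
time_s: 7.67
position: [0.6288, -0.2534, 0.1197]
tcp_rot: [[-0.88, 0.081, 0.468], [0.071, 0.997, -0.038], [-0.47, -0.0, -0.883]]
force: [-0.5, 0.2, -0.9]
opening: 0.183
grasp_force: 30.0
```

Call:
{"fn": "send_rows", "kwargs": {"commands": [[0,0,0,0,0,0.03,0],[0,0,0,0,0,0.05,0],[0,0,0,0,0,0.05,0]]}}

```text
time_s: 7.92
position: [0.629, -0.2534, 0.1194]
tcp_rot: [[-0.88, 0.081, 0.468], [0.071, 0.997, -0.038], [-0.47, -0.0, -0.883]]
force: [-5.7, 0.2, 7.8]
opening: 0.182
grasp_force: 30.0
```

Call:
{"fn": "send_rows", "kwargs": {"commands": [[0,0,0,0,0,-0.02,0.4],[0,0,0,0,0,-0.02,0.4],[0,0,0,0,0,-0.02,0.4],[0,0,0,0,0,-0.02,0.4],[0,0,0,0,0,-0.2,0.4],[0,0,0,0,0,-0.37,0.4],[0,0,0,0,0,-0.37,0.4],[0,0,0,0,0,-0.37,0],[0,0,0,0,0,-0.37,0],[0,0,0,0,0,-0.37,0],[0,0,0,0,0,-0.37,0],[0,0,0,0,0,-0.37,0]]}}

```text
time_s: 8.92
position: [0.6243, -0.2529, 0.128]
tcp_rot: [[-0.88, 0.081, 0.468], [0.071, 0.997, -0.038], [-0.469, 0.0, -0.883]]
force: [0.3, 0.3, -0.4]
opening: 0.181
grasp_force: 30.0
```

Call:
{"fn": "send_rows", "kwargs": {"commands": [[0,0,0,0,0,-0.3,0],[0,0,0,0,0,-0.8,0],[0,0,0,0,0,-1.5,0],[0,0,0,0,0,-2.2,0],[0,0,0,0,0,-3.0,0],[0,0,0,0,0,-3.6,0],[0,0,0,0,0,-3.6,0],[0,0,0,0,0,-3.6,0]]}}

```text
time_s: 9.58
position: [0.5737, -0.2491, 0.2246]
tcp_rot: [[-0.879, 0.081, 0.469], [0.071, 0.997, -0.04], [-0.471, -0.001, -0.882]]
force: [0.5, 0.4, -1.1]
opening: 0.178
grasp_force: 30.0
```

Run:
```python
from h import *
from rig import read_state,optics
s=read_state();print(s['opening'],s['grasp_force'],s['position'],s['force'])
for h in(.09,.02): print(row(s,pS+[0,0,h],Rt(0),False))
d=optics.capture("wrist");cv2.imwrite("pics/w3.png",d["image"])
```

```text
0.17845635887244804 29.99895751476288 [ 0.57368191 -0.2491353   0.22456122] [ 0.52229718  0.42487639 -1.07854179]
[-0.01, 5.62, 0.01, 4.5, 2.3, -0.23]
[-0.01, 5.62, 0.01, 5.6, 2.3, 1.83]
```

View pics/w3.png

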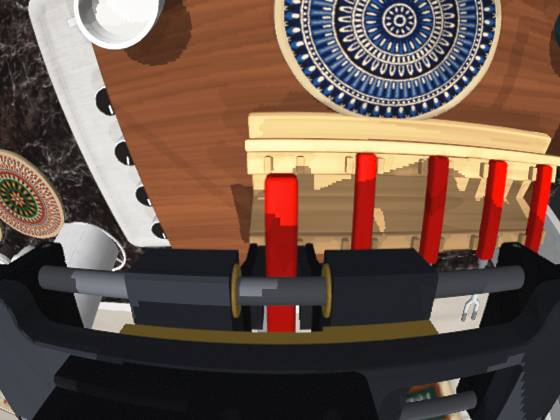

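The fork is still held straight (low end at (281,175)), now nearer the tips. Moving to the mat.

Call:
{"fn": "send_rows", "kwargs": {"commands": [[0,1,0,0.8,0.5,-0.1,0],[0,2.2,0,1.8,1,-0.2,0],[0,3.4,0,2.8,1.5,-0.2,0],[0,4.6,0,3.8,2,-0.2,0],[0,5.62,0,4.5,2.3,-0.23,0],[0,5.62,0,4.5,2.3,-0.23,0],[0,5.62,0,4.9,2.3,0.5,0],[0,5.62,0,5.3,2.3,1.2,0],[0,5.62,0,5.6,2.3,1.83,0],[0,5.62,0,5.6,2.3,1.83,0],[0,5.62,0,5.6,2.3,1.83,0]]}}

```text
time_s: 10.55
position: [0.4572, -0.1703, 0.0951]
tcp_rot: [[-0.997, 0.081, -0.003], [0.081, 0.997, 0.002], [0.003, 0.001, -1.0]]
force: [0.8, 0.3, -0.1]
opening: 0.18
grasp_force: 30.0
```

Call:
{"fn": "send_rows", "kwargs": {"commands": [[0,0,0,0,0,0.15,0],[0,0,0,0,0,0.3,0],[0,0,0,0,0,0.4,0],[0,0,0,0,0,0.45,0],[0,0,0,0,0,0.45,0]]}}

```text
time_s: 10.97
position: [0.4572, -0.1702, 0.0827]
tcp_rot: [[-0.997, 0.081, -0.001], [0.081, 0.997, -0.0], [0.001, -0.0, -1.0]]
force: [0.1, -0.4, -0.6]
opening: 0.179
grasp_force: 30.0
```

Feel downward in 1 mm steps.

Call:
{"fn": "send_rows", "kwargs": {"commands": [[0,0,0,0,0,0.03,0],[0,0,0,0,0,0.06,0],[0,0,0,0,0,0.06,0]]}}

```text
time_s: 11.22
position: [0.4572, -0.1702, 0.0809]
tcp_rot: [[-0.997, 0.081, -0.002], [0.081, 0.997, 0.0], [0.002, -0.0, -1.0]]
force: [-0.1, -0.5, -0.0]
opening: 0.18
grasp_force: 30.0
```

Call:
{"fn": "send_rows", "kwargs": {"commands": [[0,0,0,0,0,0.03,0],[0,0,0,0,0,0.04,0],[0,0,0,0,0,0.04,0]]}}

```text
time_s: 11.47
position: [0.4571, -0.1701, 0.0795]
tcp_rot: [[-0.997, 0.081, -0.002], [0.081, 0.997, 0.0], [0.002, 0.0, -1.0]]
force: [-0.6, 0.1, -0.6]
opening: 0.18
grasp_force: 30.0
```

Call:
{"fn": "send_rows", "kwargs": {"commands": [[0,0,0,0,0,0.02,0],[0,0,0,0,0,0.03,0],[0,0,0,0,0,0.03,0]]}}

```text
time_s: 11.72
position: [0.4571, -0.1702, 0.0786]
tcp_rot: [[-0.997, 0.081, -0.002], [0.081, 0.997, 0.0], [0.002, 0.0, -1.0]]
force: [-0.5, -0.3, -0.3]
opening: 0.183
grasp_force: 30.0
```

Call:
{"fn": "send_rows", "kwargs": {"commands": [[0,0,0,0,0,0.02,0],[0,0,0,0,0,0.03,0],[0,0,0,0,0,0.03,0]]}}

```text
time_s: 11.97
position: [0.4571, -0.1702, 0.0777]
tcp_rot: [[-0.997, 0.081, -0.002], [0.081, 0.997, 0.0], [0.002, 0.0, -1.0]]
force: [-0.4, -0.7, -0.0]
opening: 0.183
grasp_force: 30.0
```

Call:
{"fn": "send_rows", "kwargs": {"commands": [[0,0,0,0,0,0.02,0],[0,0,0,0,0,0.03,0],[0,0,0,0,0,0.03,0]]}}

```text
time_s: 12.22
position: [0.4571, -0.1702, 0.0776]
tcp_rot: [[-0.997, 0.081, -0.001], [0.081, 0.997, -0.0], [0.001, -0.0, -1.0]]
force: [-1.4, 1.7, 6.1]
opening: 0.179
grasp_force: 30.0
```

Call:
{"fn": "send_rows", "kwargs": {"commands": [[0,0,0,0,0,0.02,0],[0,0,0,0,0,0.02,0]]}}

```text
time_s: 12.38
position: [0.4572, -0.1702, 0.0776]
tcp_rot: [[-0.997, 0.081, -0.001], [0.081, 0.997, -0.0], [0.001, -0.0, -1.0]]
force: [-2.5, 0.2, 12.0]
opening: 0.183
grasp_force: 30.0
```

Contact. Release and lift, then look.

Call:
{"fn": "send_rows", "kwargs": {"commands": [[0,0,0,0,0,-0.03,0],[0,0,0,0,0,-0.03,0.3],[0,0,0,0,0,-0.03,0.4],[0,0,0,0,0,-0.03,0.4],[0,0,0,0,0,-0.03,0.4],[0,0,0,0,0,-0.3,0.4],[0,0,0,0,0,-1,0.4],[0,0,0,0,0,-2.2,0.4],[0,0,0,0,0,-3.5,0.5],[0,0,0,0,0,-4.7,0.6],[0,0,0,0,0,-5.5,0.6],[0,0,0,0,0,-5.5,0.6]]}}

```text
time_s: 13.38
position: [0.4599, -0.1711, 0.2465]
tcp_rot: [[-0.997, 0.081, 0.007], [0.081, 0.997, -0.005], [-0.007, -0.004, -1.0]]
force: [-0.2, 1.1, 0.2]
opening: 0.574
grasp_force: 0.0
```

Run:
```python
from h import *
from rig import read_state,optics
s=read_state();print(s['position'])
R=Rt();t=bent+.019*R[:,2]
print(row(s,t+.13*N,R,False))
d=optics.capture("wrist");cv2.imwrite("pics/w4.png",d["image"])
```

```text
[ 0.45991297 -0.17111894  0.2464862 ]
[-0.04, -5.52, 0.03, -3.8, 6.78, 0.55]
```

View pics/w4.png

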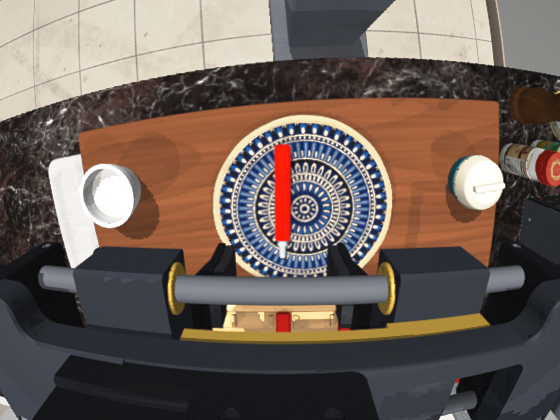

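The short fork lies flat on the mat, handle (283,145)–(283,243), and pot and timer are undisturbed. Now over to the bent fork.

Call:
{"fn": "send_rows", "kwargs": {"commands": [[0,-1,0,-0.7,1.2,0,0.6],[0,-2.2,0,-1.5,2.4,0,0.6],[0,-3.4,0,-2.3,3.6,0,0.6],[0,-4.6,0,-3.1,4.8,0.2,0.6],[0,-5.52,0,-3.8,6,0.5,0.6],[0,-5.52,0,-3.8,6.78,0.55,0.6],[0,-5.52,0,-3.8,6.78,0.55,0.6],[0,-5.52,0,-3.8,6.78,0.55,0.6],[0,-5.52,0,-3.8,6.78,0.55,0.6]]}}

```text
time_s: 14.18
position: [0.5866, 0.0235, 0.2234]
tcp_rot: [[-0.885, 0.08, 0.458], [0.071, 0.997, -0.037], [-0.459, 0.0, -0.888]]
force: [0.4, 0.7, 0.1]
opening: 0.601
grasp_force: 0.0
```

Run:
```python
from h import *
from rig import read_state,optics
s=read_state();print(s['position'])
R=Rt();b=bent+[0,0,.001]
for a in(.03,-.0065): print(row(s,b+a*N,R,False))
d=optics.capture("wrist");im=cv2.resize(d["image"],None,fx=1.4,fy=1.4,interpolation=cv2.INTER_CUBIC)
q=wproj(d,s,box(b))*1.4
cv2.polylines(im,[np.round(q).astype(int)],True,(0,255,0),1);cv2.imwrite("pics/w5.png",im)
```

```text
[0.58664314 0.02347356 0.22335578]
[0.01, -0.13, 0.02, -0.25, -0.03, 2.53]
[0.01, -0.13, 0.02, -0.27, -0.03, 3.74]
```

View pics/w5.png

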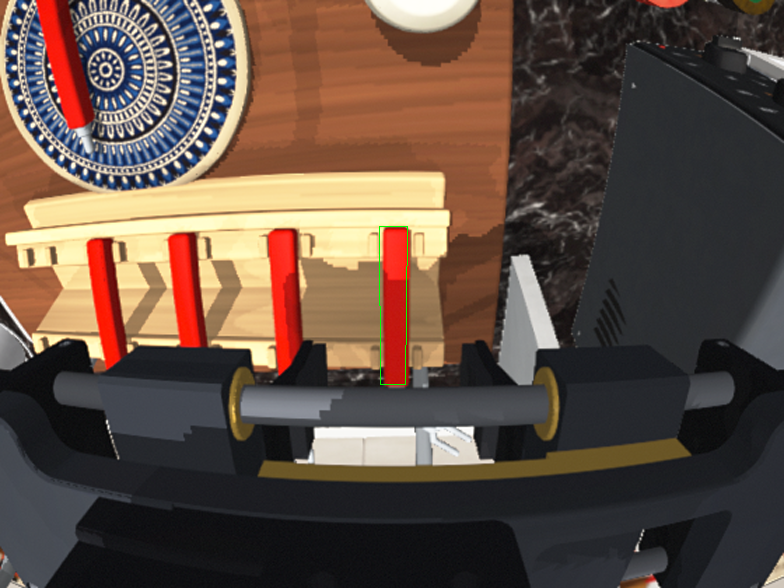

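The bent fork's handle (383–408, 228–385) matches the prediction within about 1 mm, and its prongs show at (450,440). Descending.

Call:
{"fn": "send_rows", "kwargs": {"commands": [[0,-0.13,0,-0.26,0,0,0.6],[0,-0.13,0,-0.26,0,0.8,0.6],[0,-0.13,0,-0.26,0,1.6,0.55],[0,-0.13,0,-0.26,0,2.4,0.55],[0,-0.13,0,-0.26,0,3.0,0.55],[0,-0.13,0,-0.26,0,3.5,0.55],[0,-0.13,0,-0.26,0,3.74,0.55],[0,-0.13,0,-0.26,0,3.74,0.55],[0,-0.13,0,-0.26,0,3.74,0.55]]}}

```text
time_s: 14.98
position: [0.6462, 0.0176, 0.1289]
tcp_rot: [[-0.879, 0.082, 0.47], [0.073, 0.997, -0.039], [-0.472, 0.0, -0.882]]
force: [0.4, 0.2, 0.1]
opening: 0.549
grasp_force: 0.0
```

Call:
{"fn": "send_rows", "kwargs": {"commands": [[0,0,0,0,0,0,0],[0,0,0,0,0,0,0],[0,0,0,0,0,0,0],[0,0,0,0,0,0,0],[0,0,0,0,0,0,0],[0,0,0,0,0,0,0],[0,0,0,0,0,0,0]]}}

```text
time_s: 15.57
position: [0.646, 0.0188, 0.129]
tcp_rot: [[-0.879, 0.081, 0.471], [0.071, 0.997, -0.038], [-0.472, -0.0, -0.882]]
force: [-1.0, 0.6, 2.4]
opening: 0.182
grasp_force: 30.0
```

Call:
{"fn": "send_rows", "kwargs": {"commands": [[0,0,0,0,0,-0.3,0],[0,0,0,0,0,-0.8,0],[0,0,0,0,0,-1.5,0],[0,0,0,0,0,-2.2,0],[0,0,0,0,0,-3.0,0],[0,0,0,0,0,-3.6,0],[0,0,0,0,0,-3.6,0],[0,0,0,0,0,-3.6,0]]}}

```text
time_s: 16.23
position: [0.5951, 0.0227, 0.225]
tcp_rot: [[-0.878, 0.081, 0.472], [0.071, 0.997, -0.038], [-0.473, -0.0, -0.881]]
force: [-0.4, -0.6, -0.7]
opening: 0.181
grasp_force: 30.0
```

Run:
```python
from h import *
from rig import read_state,optics
s=read_state();print(s['opening'],s['grasp_force'],s['position'],s['force'],s['moment'])
for h in(.10,.02): print(row(s,pB+[0,0,h],Rt(0),False))
d=optics.capture("wrist");cv2.imwrite("pics/w6.png",d["image"])
```

```text
0.1806396119572868 29.999532401561737 [0.59513753 0.02272359 0.22495701] [-0.41026616 -0.60551416 -0.70237567] [ 0.00579916  0.3733735  -0.02164148]
[0.0, 5.65, 0.01, 4.33, -5.32, -0.51]
[0.0, 5.65, 0.01, 5.6, -5.32, 1.84]
```

View pics/w6.png

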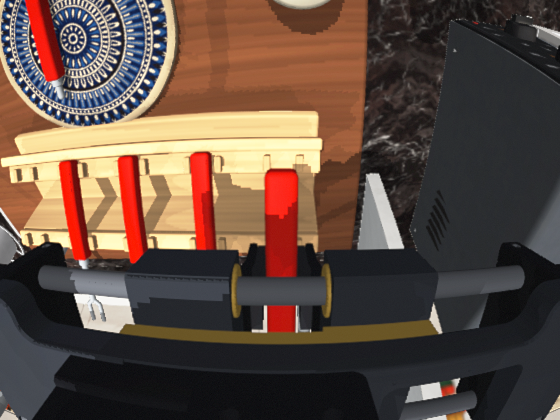

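The bent fork is held straight (low end at (281,172)) and the three good forks are in place. Moving to the mat.

Call:
{"fn": "send_rows", "kwargs": {"commands": [[0,0.8,0,1,-0.3,-0.3,0],[0,1.6,0,2,-0.8,-0.5,0],[0,2.6,0,3,-1.6,-0.5,0],[0,3.6,0,3.8,-2.5,-0.5,0],[0,4.6,0,4.2,-3.5,-0.51,0],[0,5.65,0,4.33,-4.5,-0.51,0],[0,5.65,0,4.33,-5.32,-0.51,0],[0,5.65,0,4.33,-5.32,-0.51,0],[0,5.65,0,4.33,-5.32,-0.51,0],[0,5.65,0,4.8,-5.32,0.3,0],[0,5.65,0,5.2,-5.32,1.1,0],[0,5.65,0,5.6,-5.32,1.84,0],[0,5.65,0,5.6,-5.32,1.84,0],[0,5.65,0,5.6,-5.32,1.84,0]]}}

```text
time_s: 17.45
position: [0.4592, -0.1247, 0.0947]
tcp_rot: [[-0.997, 0.08, -0.006], [0.08, 0.997, 0.003], [0.006, 0.002, -1.0]]
force: [0.0, -0.8, 0.3]
opening: 0.182
grasp_force: 30.0
```

Call:
{"fn": "send_rows", "kwargs": {"commands": [[0,0,0,0,0,0.15,0],[0,0,0,0,0,0.3,0],[0,0,0,0,0,0.4,0],[0,0,0,0,0,0.47,0],[0,0,0,0,0,0.47,0]]}}

```text
time_s: 17.87
position: [0.4607, -0.1265, 0.0821]
tcp_rot: [[-0.997, 0.081, -0.001], [0.081, 0.997, -0.0], [0.001, -0.0, -1.0]]
force: [0.2, -0.2, -1.3]
opening: 0.181
grasp_force: 30.0
```

Call:
{"fn": "send_rows", "kwargs": {"commands": [[0,0,0,0,0,0.04,0],[0,0,0,0,0,0.07,0],[0,0,0,0,0,0.07,0]]}}

```text
time_s: 18.12
position: [0.4606, -0.1266, 0.0798]
tcp_rot: [[-0.997, 0.081, -0.002], [0.081, 0.997, 0.0], [0.002, -0.0, -1.0]]
force: [0.3, 0.2, -0.9]
opening: 0.183
grasp_force: 30.0
```

Call:
{"fn": "send_rows", "kwargs": {"commands": [[0,0,0,0,0,0.02,0],[0,0,0,0,0,0.03,0],[0,0,0,0,0,0.03,0]]}}

```text
time_s: 18.37
position: [0.4606, -0.1265, 0.0788]
tcp_rot: [[-0.997, 0.081, -0.002], [0.081, 0.997, 0.0], [0.002, 0.0, -1.0]]
force: [-0.7, 0.4, -0.7]
opening: 0.182
grasp_force: 30.0
```

Call:
{"fn": "send_rows", "kwargs": {"commands": [[0,0,0,0,0,0.02,0],[0,0,0,0,0,0.03,0],[0,0,0,0,0,0.03,0]]}}

```text
time_s: 18.62
position: [0.4606, -0.1265, 0.0782]
tcp_rot: [[-0.997, 0.081, -0.002], [0.081, 0.997, -0.0], [0.002, -0.0, -1.0]]
force: [-1.3, -0.1, 1.5]
opening: 0.184
grasp_force: 30.0
```

Call:
{"fn": "send_rows", "kwargs": {"commands": [[0,0,0,0,0,0.015,0],[0,0,0,0,0,0.015,0]]}}

```text
time_s: 18.78
position: [0.4606, -0.1266, 0.0782]
tcp_rot: [[-0.997, 0.081, -0.001], [0.081, 0.997, -0.0], [0.001, -0.0, -1.0]]
force: [-1.5, 0.3, 6.8]
opening: 0.176
grasp_force: 30.0
```

Call:
{"fn": "send_rows", "kwargs": {"commands": [[0,0,0,0,0,-0.01,0.3],[0,0,0,0,0,-0.01,0.35],[0,0,0,0,0,-0.01,0.35],[0,0,0,0,0,-0.01,0.35],[0,0,0,0,0,-0.3,0.35],[0,0,0,0,0,-1,0.35],[0,0,0,0,0,-2.2,0.4],[0,0,0,0,0,-3.5,0.5],[0,0,0,0,0,-4.7,0.6],[0,0,0,0,0,-5.5,0.6],[0,0,0,0,0,-5.5,0.6],[0,0,0,0,0,-5.5,0.6]]}}

```text
time_s: 19.78
position: [0.4616, -0.1268, 0.2444]
tcp_rot: [[-0.997, 0.081, 0.002], [0.081, 0.997, -0.002], [-0.002, -0.002, -1.0]]
force: [-1.1, 0.7, -0.4]
opening: 0.589
grasp_force: 0.0
```

Run:
```python
from rig import optics
import cv2,numpy as np
w=optics.capture("wrist")["image"]
t=cv2.resize(optics.capture("scene")["image"][175:315,230:410],None,fx=1.55,fy=1.55,interpolation=cv2.INTER_CUBIC)
b=np.zeros((420,800,3),np.uint8);b[:,:520]=w[:,:520];b[:t.shape[0],520:520+t.shape[1]]=t[:,:280];cv2.imwrite("pics/end.png",b)
```

```text
(no output)
```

View pics/end.png

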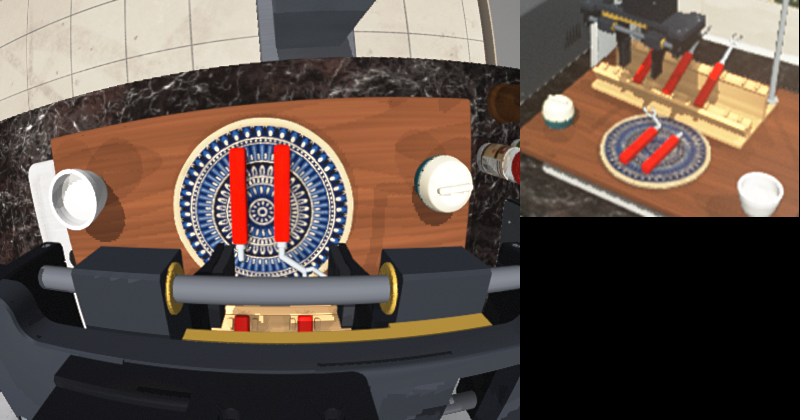

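Both damaged forks lie parallel on the mat (handles at columns 238 and 282, rows 147–243), and the three good forks are in the rack. The hand is clear.

```bash
python3 -c "
from rig import bot;print(bot.hand_in())"
```

```text
the job is handed in; nothing more can be done
None
```

The snapped fork and the bent fork lie side by side, flat on the blue mat; the three good forks are still in the rack, and the job was handed in at about 20 s with the arm clear (the snapped fork was set back in its slot once to regrip).

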